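# Empty the tipping battery tray

### The job

Empty the spent cells out of the tipping tray on the desk. The clamp that holds the tray has a left-hand thread: loosen its wing clockwise, seen from above, until it will turn no further, then lift the tray's handle to tilt it to 35 degrees and keep it there for about two seconds (never beyond 45), so that both cells roll into the bin behind it. Then lower the tray gently until it is fully level on its rest again, let go, and do not disturb the things standing round it.

Things in the scene. Friction and masses are not known exactly. Their poses are not given: they have to be found in the camera images.
- stand: Fixed wooden stand of the tipping tray, base 290 x 120 mm, 12 mm thick. Origin on the desk straight below the tray's hinge axis; x points away from the handle towards the bin, y to the left, towards the clamp, z up. Base runs from x -160 to +130, with a foot for the clamp out to y +150. The hinge axis runs along y at height 85 mm. The stand's cheeks and the tray's walls reach up to 105 mm.
- tray (a joint): Tilt of the tray about its hinge, rad: 0 level on its rest (hard stop), grows as the handle end is lifted; 35 degrees is 0.61. Hinge is stiff (about 6 N at the handle to lift, 2 N to lower) and the tray stays where it is left. It cannot move until the clamp has swung clear of the lug on the tray's side. Grey metal tray 100 x 70 mm with a floor that slopes 18 degrees down to the handle end, so the cells begin to roll only when the tilt is well beyond 18 degrees.
- handle (a point): Middle of the tray's handle, a round steel bar of 10 mm diameter and 56 mm free length along the stand's y axis, carried by two 8 mm side arms; it moves with the tray. With the tray level it lies 140 mm in front of the hinge axis (stand x -140) and 97 mm above the desk, 12 mm above the hinge axis. There is a gap of 41 mm between bar and tray wall; the bar can turn in the fingers. x, y and z axes as the stand's when level, tilting with the tray.
- clamp (a joint): Turn of the swing clamp about its upright screw, rad: starts at 0 to 0.25 (tight), grows as it turns clockwise seen from above, hard stop at 2.2 (fully loose); anticlockwise it soon meets its stop at 0. Its fan-shaped toe lets go of the tray's lug at about 1.8. Turning takes about 0.15 N m. It stays where it is left. Too far for one grasp of most wrists. Fingers that go on turning against the stop feel the moment rise within 0.1 rad from about 0.15 to over 1 N m.
- wing (a point): Grip point of the clamp's brass wing, on its turning axis 8 mm below the wing's top; moves with it. The wing is a bar 50 mm long along this point's x axis, 12 mm thick along its y, 30 mm high; the toe plate lies 42 mm below this point. At stand x -50, y +100, height about 148 mm (rises 1.2 mm per rad). At joint value 0 its axes are the stand's.
- bin (a point): Centre of the bin's inner floor, 12 mm above the desk, behind the tray (stand x +69). Open plywood bin, inside 94 mm along x and 80 mm along y, side walls 50 mm and back wall 100 mm high. Axes as the stand's.
- cell_1: AA cell, 50 mm long along its y, 17 mm thick, lying across the tray against the handle-end wall. Origin on its underside.
- cell_2: AA cell like the other, lying next to it, nearer to the bin.
- handle_stamp: Brown turned wooden stamp, 35 mm diameter, 67 mm high, standing on the desk to the right of the stand; leave alone. Origin at its foot.
- flat_card_box: White flat card box, 40 x 58 x 12 mm, on the desk to the left of the stand; leave alone. Origin at its underside.
- small_carton: White upright carton, 30 x 52 x 85 mm, standing to the left of the bin; leave alone. Origin at its underside.

How it is judged:
On the way, in this order (a step that is already met when the one before it is completed fails the run):
1. the clamp is loosened clockwise, to within 0.25 rad of its stop (value of joint clamp above 1.95 rad), for 0.2 s.
2. the tray is tilted to 35 degrees, give or take 5, and kept there for one second (value of joint tray between 0.524 and 0.698 rad), for 1 s.
At the end, for the whole second after the job is handed in: The tray is level on its rest (within 0.03 rad), the clamp is still loose (beyond 1.8 rad), and both cells lie at rest inside the bin (value of joint tray below 0.03 rad and value of joint clamp above 1.8 rad and x of cell_1 in the frame of bin between -0.055 and 0.055 m and y of cell_1 in the frame of bin between -0.05 and 0.05 m and z of each of cell_1, cell_2 in the frame of bin below 0.06 m and linear speed of each of cell_1, cell_2 below 0.03 m/s and x of cell_2 in the frame of bin between -0.055 and 0.055 m and y of cell_2 in the frame of bin between -0.05 and 0.05 m); the robot touches nothing.
It fails at once if the tray is tilted beyond 45 degrees (value of joint tray above 0.785 rad).
It fails at once if the raised tray is slammed down (faster than 1.5 rad/s while still tilted by more than 0.2 rad) (value of joint tray above 0.2 rad and velocity of joint tray below -1.5 rad/s).
It fails at once if a thing standing round the stand is shifted by more than 30 mm (distance of any of handle_stamp, flat_card_box, small_carton from where it was at the start of the episode above 0.03 m).
It also fails if it takes over 70 s, if anything falls off the work surface, if the arm or the gripper's body presses on something with over 40 N, if the wrist force passes 120 N, or if a joint passes its speed limit or range.

### The arm

A 6-joint arm with a two-finger parallel gripper is mounted at the origin on a cart in front of the work surface, level with it; the furniture and walls round the work are solid. World frame = base frame: x ahead of the robot, y to its left, z up, the work surface at z = 0. Lengths are in m, angles in rad, forces in N, time in s.
With the tool pointing down it reaches from about 0.4 to 0.825 m from the base axis. Payload 7 kg.
Tool frame: the origin (TCP) lies at the very end of the fingers, on their centre line; the grasp point (between the pads) lies 19 mm behind it (arm.grip_point_offset is the distance from the TCP to the grasp point, in m); z points along the fingers, y is the line along which they close (so a half turn about z gives the same grasp; the last joint's range is limited). The gripper opens to 88 mm and grips with 3 to 60 N. Pads are 19 mm wide; open, the fingers measure 130 mm over their backs; the gripper's body (78 mm by 193 mm) begins 47 mm behind the grasp point.
Start: joints at [1.437, 0.359, 0.012, 0, -1.224, -0.288], TCP at [0.276, 0.616, 0.227] pointing down, gripper open.
Joint ranges: [-3.07, 3.07], [-1.43, 2.12], [-1.02, 1.25], [-3.03, 1.67], [-3.05, -0], [-3.03, 3.03]. Speed limits (rad/s): [2.39, 2.39, 3.01, 3.14, 3.14, 3.14].

### API

Orientations are given as [roll, pitch, yaw] about the fixed x, y, z axes, in that order (R = Rz(yaw) Ry(pitch) Rx(roll)).
In Python, from station import arm, cams gives the robot as it stands.
- The arm moves only by the shell command python3 -m handwheel 'ROWS' [FORCE]. ROWS is JSON, a list that holds one entry, the list of rows, each a list of 7 numbers: the shift along the tool's x, y, z normalised to -1 to 1, where 1 is 0.08 m, then the turn, a rotation vector about the tool's x, y, z normalised to -1 to 1, where 1 is 0.5 rad, then the closure in counts, from 0 (fully open) to 255 (shut). In form: [[[x, y, z, wx, wy, wz, hand], ...]]. A call has 1 to 5 rows; each row is the pose to reach, as a shift and turn from the pose commanded when the call began, along the tool's axes at that moment; what a row does not reach only later rows make up. A row lasts 1/8 s, in which the tool goes at most 62.5 mm and 10.7 degrees, less where a joint would pass 70% of its speed; a pose out of reach is approached as far as the arm can. A call with a number of a shift or a turn outside -1 to 1 is refused whole. A call with a gripper value outside its range is refused whole. The fingers move at their own pace and stop on an object; FORCE is the grip in N (left out, the last holds). Time passes only in rows, so rows that repeat a pose let the fingers close. It gives the time, the measured TCP pose, the force, the opening and the grip force at its end, in the units of the state.
- arm.get_state(): the state, without advancing time (a new reading comes with each control period).
- cams.grab_frame(name): name is "side" or "top" or "wrist"; returns the picture (400x640x3 uint8, blue, green, red); there is no depth.
- cams.camera_info(name): a dict with "camera_matrix" (3x3 intrinsics, pixels), "R" (3x3) and "t" (3): a world point X has camera coordinates R X + t; the wrist camera has in their place "hand_eye" (4x4, takes a point from camera to tool coordinates, whose origin is the TCP and whose axes are the flange's). Camera axes: x right, y down, z forward; pixel columns grow to the right and rows downward; lengths in m; the calibration is good to about 2 mm. A picture is of the moment at which its call begins: read the wrist's pose just before it. camera_info takes no time and is no camera call.
- arm.job_done(): hands the job in; it is judged then, once.
The state is a dict: "t": time; "q": joint angles; "qd": joint speeds; "joint_efforts": joint torques, N m; "eef_pos": TCP position; "ee_rot": TCP orientation; "force": force on the tool from outside, world axes, zero at the start; "moment": the same for the moment, N m; "width": finger opening in m; "gripper_force": force on a finger pad.
Only numpy, scipy, OpenCV 4.12 (cv2) and the standard library are available. Lean on these libraries where they do the work, as an engineer would, in place of code of your own. Each camera call takes 0.05 s, during which the arm holds its last target. There are 200 camera calls.

## Working session

There is one attempt and no reset: what is moved stays moved. The work goes in short steps, Python scripts to look and compute and a shell command to move; the robot and the scene stay as the last step left them, time stands still between calls to the robot, and variables do not carry over. Pictures are saved under pics/ and viewed, at most 10 in all, crops included, and the job is handed in when it is done.

```bash
ls; mkdir -p pics
python3 - <<'E'
from station import arm, cams
import cv2, numpy as np
print(arm.get_state())
for n in ("side","top"):
    cv2.imwrite(f"pics/{n}0.png",cams.grab_frame(n))
for n in ("side","top","wrist"):print(n,cams.camera_info(n))
E
```

```text
pics
{'t': 0.0, 'q': array([ 1.43710497e+00,  3.59381971e-01,  1.10483942e-02, -3.29460126e-04,
       -1.22414801e+00, -2.88055595e-01]), 'qd': array([ 4.41319164e-05, -7.74927442e-04, -1.47606698e-03, -1.24062173e-03,
       -7.28373902e-04, -8.65048850e-04]), 'joint_efforts': array([ 1.62910026e-03, -5.82714415e+01,  2.93058836e+01,  6.99696198e+00,
        6.97512121e-03, -1.62443766e-04]), 'eef_pos': array([0.27617047, 0.61535836, 0.22562507]), 'ee_rot': array([ 3.13988884e+00, -1.81851811e-04, -4.21858995e-01]), 'force': array([-0.22865896, -0.3715998 ,  0.09265603]), 'moment': array([-0.00852122, -0.06164706, -0.01718771]), 'gripper_force': 0.0, 'width': 0.08767871614574684}
side {'camera_matrix': array([[497.21058205,   0.        , 322.48795419],
       [  0.        , 497.21058205, 199.18703309],
       [  0.        ,   0.        ,   1.        ]]), 'R': array([[ 0.99642251, -0.08181124,  0.02119224],
       [-0.03740398, -0.65178042, -0.7574848 ],
       [ 0.07578345,  0.75398223, -0.65250875]]), 't': array([-0.55657978,  0.28549597,  0.7355996 ])}
top {'camera_matrix': array
[... 183 characters left out ...]
4907, -0.00636809],
       [-0.98949099,  0.01691157, -0.14360216],
       [ 0.14368818,  0.00397993, -0.98961501]]), 't': array([0.29966333, 0.60011043, 0.98568826])}
wrist {'camera_matrix': array([[281.05169118,   0.        , 318.83360468],
       [  0.        , 281.05169118, 202.7605567 ],
       [  0.        ,   0.        ,   1.        ]]), 'hand_eye': array([[-6.02020567e-04, -9.67495897e-01, -2.52885995e-01,
         6.67569640e-02],
       [ 9.99999803e-01, -5.37727741e-04, -3.23351498e-04,
        -2.24514838e-04],
       [ 1.76857433e-04, -2.52886140e-01,  9.67496031e-01,
        -1.58762000e-01],
       [ 0.00000000e+00,  0.00000000e+00,  0.00000000e+00,
         1.00000000e+00]])}
```

View pics/side0.png

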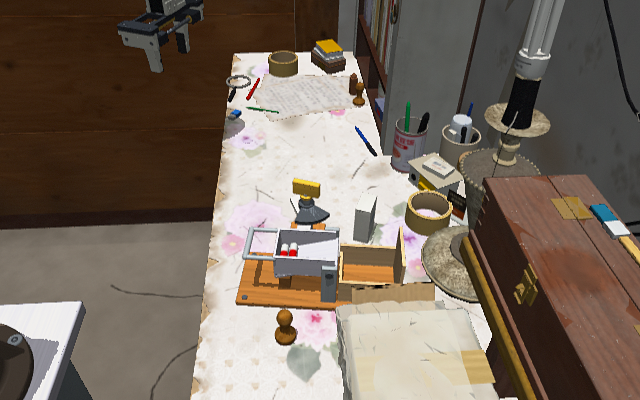

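View pics/top0.png

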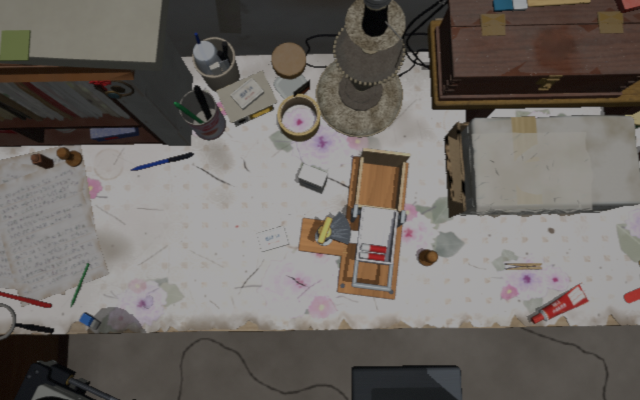

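The side view shows the wing near (306,188), the handle near (247,244) and the stamp at (286,325). The top view shows the wing near (325,230), the handle bar near (373,289), the stamp at (428,257) and the base corners. I'll zoom in on both views in one picture.

Run:
```python
import cv2, numpy as np
a=cv2.imread("pics/top0.png")[145:305,290:410]; b=cv2.imread("pics/side0.png")[170:320,230:350]
a=cv2.resize(a,None,fx=3.33333,fy=3.33333,interpolation=cv2.INTER_CUBIC); b=cv2.resize(b,(400,500),interpolation=cv2.INTER_CUBIC)
c=np.zeros((534,800,3),np.uint8); c[:a.shape[0],:400]=a[:534]; c[:500,400:]=b
cv2.imwrite("pics/crop.png",c)
```

```text
(no output)
```

View pics/crop.png

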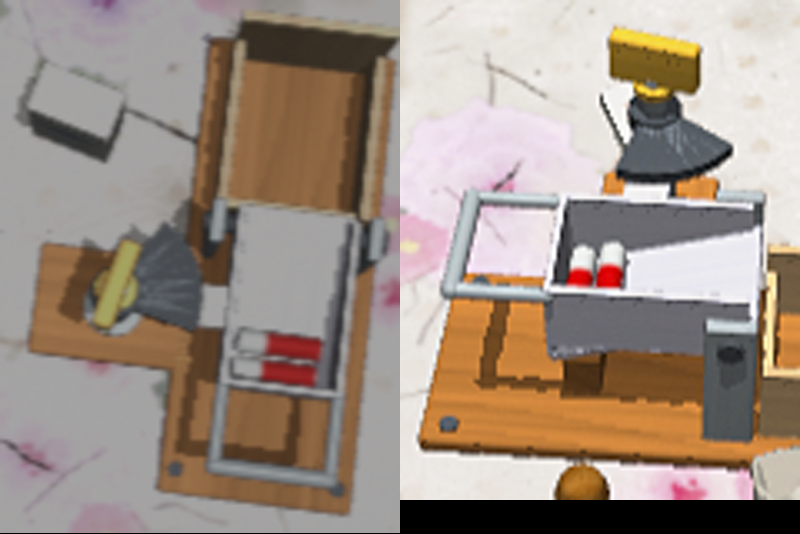

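```bash
cat > h.py <<'E'
import numpy as np
from station import arm, cams
from scipy.spatial.transform import Rotation as Ro
def T(): # tool pose
    s=arm.get_state(); return s['eef_pos'],Ro.from_euler('xyz',s['ee_rot']).as_matrix(),s
def proj(n,X):
    c=cams.camera_info(n); p=(c['R']@np.atleast_2d(X).T).T+c['t']; p=p@c['camera_matrix'].T
    return p[:,:2]/p[:,2:]
def st(par,P):
    x,y,a=par; P=np.atleast_2d(P); c,s=np.cos(a),np.sin(a)
    return np.c_[x+c*P[:,0]-s*P[:,1], y+s*P[:,0]+c*P[:,1], P[:,2]]
def rel(pos,yaw): # shift in tool axes/0.08 and yaw turn (tool z /0.5) for target with tool pointing down
    p,R,s=T(); Rt=Ro.from_euler('xyz',[np.pi,0,yaw]).as_matrix()
    return (R.T@(np.array(pos)-p)/.08).round(3), (Ro.from_matrix(R.T@Rt).as_rotvec()/.5).round(3)
E
python3 - <<'E'
from h import *
from scipy.optimize import least_squares
k=10/3
top=[((158,490),(-.16,.06,.012)),((350,514),(-.16,-.06,.012)),((117,283),(-.05,.1,.156)),((212,467),(-.14,.032,.097)),((335,477),(-.14,-.032,.097))]
side=[((422,440),(-.16,-.06,.012)),((656,36),(-.05,.1,.156)),((472,193),(-.14,.032,.097)),((455,292),(-.14,-.032,.097))]
tu=np.array([[290+u/k,145+v/k] for (u,v),_ in top]); tp=np.array([p for _,p in top])
su=np.array([[230+(u-400)/k,170+v/k] for (u,v),_ in side]); sp=np.array([p for _,p in side])
f=lambda q: np.r_[proj("top",st(q,tp))-tu, proj("side",st(q,sp))-su].ravel()
r=least_squares(f,[.5,-.1,0],loss='soft_l1'); print(r.x, r.fun.reshape(-1,2).round(1).tolist())
for n,p in dict(hinge=(0,0,.085),wing=(-.05,.1,.148),handle=(-.14,0,.097)).items(): print(n,st(r.x,p))
# wing direction
def ray(n,uv,z):
    c=cams.camera_info(n); d=c['R'].T@np.linalg.solve(c['camera_matrix'],[*uv,1]); o=-c['R'].T@c['t']; return o+d*(z-o[2])/d[2]
a,b=ray("top",(290+130/k,145+240/k),.156),ray("top",(290+107/k,145+325/k),.156)
print('wing yaw',np.arctan2(*(a-b)[1::-1]),np.linalg.norm(a-b),(a+b)/2)
for n,uv in dict(stamp=(428,257),card=(273,237),carton=(312,176)).items(): print(n,ray("top",uv,.06 if n!='card' else .012))
E
```

```text
[ 0.58506436  0.16596568 -0.1282723 ] [[-0.8, -0.1], [-0.0, -0.6], [-1.1, -0.3], [0.6, -1.2], [-2.5, -0.3], [-1.0, 0.7], [-0.8, 1.3], [0.2, 2.6], [-0.6, -0.0]]
hinge [[0.58506436 0.16596568 0.085     ]]
wing [[0.54826722 0.27154016 0.148     ]]
handle [[0.44621455 0.1838746  0.097     ]]
wing yaw -0.28250192129480806 0.047802133469751984 [0.54811446 0.26878722 0.156     ]
stamp [0.50025754 0.06589991 0.06      ]
card [0.54914375 0.3759548  0.012     ]
carton [0.66729867 0.29232266 0.06      ]
```

```bash
python3 -m handwheel '[[[0,0,0,0,0,-0.28,0],[0,0,0,0,0,-0.28,0]]]' 
python3 -m handwheel '[[[1,0.72,0,0,0,0,0],[1,0.72,0,0,0,0,0]]]'
python3 -m handwheel '[[[1,0.72,0,0,0,0,0],[1,0.72,0,0,0,0,0]]]'
python3 -m handwheel '[[[1,0.72,0,0,0,0,0],[1,0.72,0,0,0,0,0]]]'
python3 -m handwheel '[[[1,0.72,0,0,0,0,0],[1,0.72,0,0,0,0,0],[1,0.72,0,0,0,0,0]]]'
python3 - <<'E'
from h import *
import cv2
print(rel([.548,.27,.2256],-.28)); p,R,s=T(); print(s['q'])
cv2.imwrite("pics/w1.png",cams.grab_frame("wrist"))
E
```

```text
t: 0.35
eef_pos: [0.2763, 0.6156, 0.2261]
ee_rot: [3.141, -0.0, -0.283]
force: [-0.3, -0.1, -0.4]
width: 0.0874
gripper_force: 0.0
t: 0.6
eef_pos: [0.3379, 0.5366, 0.2263]
ee_rot: [3.141, -0.0, -0.285]
force: [0.7, 0.4, -0.5]
width: 0.0877
gripper_force: 0.0
t: 0.85
eef_pos: [0.3991, 0.4585, 0.2266]
ee_rot: [3.141, 0.0, -0.286]
force: [1.6, -0.2, 0.1]
width: 0.0873
gripper_force: 0.0
t: 1.1
eef_pos: [0.4599, 0.3809, 0.2266]
ee_rot: [3.141, 0.0, -0.287]
force: [0.4, 0.3, -0.3]
width: 0.0879
gripper_force: 0.0
t: 1.48
eef_pos: [0.5208, 0.3033, 0.2263]
ee_rot: [3.141, 0.0, -0.288]
force: [-0.4, 0.6, -0.8]
width: 0.0876
gripper_force: 0.0
(array([0.444, 0.303, 0.009]), array([ 0.001,  0.   , -0.017]))
[ 8.51344138e-01  2.41282619e-01 -1.54195014e-01  1.04573643e-04
 -1.17586799e+00  4.31075037e-01]
```

View pics/w1.png

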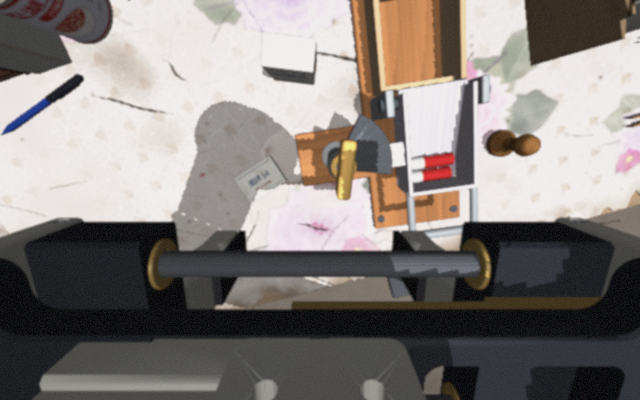

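The wing's top face runs from about (350,140) to (343,198), and the finger plane is centred near column 318. I'll convert that.

Run:
```python
from h import *
p,R,s=T(); c=cams.camera_info("wrist"); H=c['hand_eye']; K=c['camera_matrix']
def ray(uv,z):
    d=R@H[:3,:3]@np.linalg.solve(K,[*uv,1]); o=p+R@H[:3,3]; return o+d*(z-o[2])/d[2]
a,b=ray((350,140),.156),ray((344,199),.156)
print(a,b,(a+b)/2,np.linalg.norm(a-b),np.arctan2(*(a-b)[1::-1]))
for n,uv in dict(hl=(412,229),hr=(475,229)).items(): print(n,ray(uv,.097))
```

```text
[0.56938606 0.26444545 0.156     ] [0.52403714 0.28168926 0.156     ] [0.5467116  0.27306735 0.156     ] 0.04851672727729499 -0.3633630562999393
hl [0.45516142 0.21857418 0.097     ]
hr [0.43576458 0.15296125 0.097     ]
```

Run:
```python
from h import *
print(rel([.547,.2715,.2],-.32))
```

```text
(array([0.438, 0.3  , 0.329]), array([0.001, 0.001, 0.066]))
```

```bash
python3 -m handwheel '[[[0.44,0.3,0,0,0,0.066,0],[0.44,0.3,0.3,0,0,0.066,0]]]' 
python3 -m handwheel '[[[0,0,0.5,0,0,0,0],[0,0,0.91,0,0,0,0],[0,0,0.91,0,0,0,0]]]'
python3 - <<'E'
from h import *
print(rel([.547,.2715,.129],-.32))
E
python3 -m handwheel '[[[0,0,0,0,0,0,255],[0,0,0,0,0,0,255],[0,0,0,0,0,0,255],[0,0,0,0,0,0,255],[0,0,0,0,0,0,255]]]' 25
python3 -m handwheel '[[[0,0,0,0,0,0,255],[0,0,0,0,0,0,255],[0,0,0,0,0,0,255]]]' 25
python3 - <<'E'
from h import *
print(T()[2])
E
```

```text
t: 1.78
eef_pos: [0.5484, 0.2728, 0.2039]
ee_rot: [-3.139, -0.002, -0.318]
force: [-0.4, 0.6, -0.1]
width: 0.0877
gripper_force: 0.0
t: 2.15
eef_pos: [0.5449, 0.2724, 0.1273]
ee_rot: [3.137, 0.003, -0.315]
force: [0.7, 0.3, 0.0]
width: 0.0879
gripper_force: 0.0
(array([ 0.029,  0.002, -0.022]), array([0.009, 0.006, 0.009]))
t: 2.78
eef_pos: [0.5469, 0.2726, 0.13]
ee_rot: [-3.141, -0.0, -0.315]
force: [0.2, 0.2, -0.2]
width: 0.043
gripper_force: 0.0
t: 3.15
eef_pos: [0.5467, 0.2725, 0.1297]
ee_rot: [3.141, 0.0, -0.315]
force: [-1.1, -3.1, 0.5]
width: 0.0133
gripper_force: 2.8
{'t': 3.15, 'q': array([ 7.81847327e-01,  3.32194907e-01, -2.62740289e-01,  7.95497385e-05,
       -9.76327159e-01,  4.74095769e-01]), 'qd': array([-0.00113486, -0.00118013, -0.00795333,  0.00596895, -0.01902691,
       -0.00127748]), 'joint_efforts': array([ 5.59363738e-01, -5.26518667e+01,  2.65564156e+01,  5.85879073e+00,
        7.29411822e-01, -1.75776477e-03]), 'eef_pos': array([0.54671387, 0.27252178, 0.12965452]), 'ee_rot': array([ 3.14114795e+00,  1.54142923e-04, -3.14808696e-01]), 'force': array([-1.07785647, -3.10466392,  0.45693495]), 'moment': array([-1.51703654,  0.3079775 , -0.0385567 ]), 'gripper_force': 2.77720548219891, 'width': 0.01334753528661151}
```

```bash
python3 -m handwheel '[[[0,0,0,0,0,0,255],[0,0,-0.003,0,0,0.3,255],[0,0,-0.006,0,0,0.6,255],[0,0,-0.01,0,0,1,255],[0,0,-0.01,0,0,1,255]]]' 30
python3 - <<'E'
from h import *
s=T()[2];print(s['moment'],s['q'][5])
E
python3 -m handwheel '[[[0,0,-0.003,0,0,0.3,255],[0,0,-0.006,0,0,0.6,255],[0,0,-0.01,0,0,1,255],[0,0,-0.01,0,0,1,255]]]'
python3 - <<'E'
from h import *
s=T()[2];print(s['moment'],s['q'][5])
E
```

```text
t: 3.78
eef_pos: [0.5469, 0.2727, 0.1303]
ee_rot: [-3.142, 0.0, -0.814]
force: [1.2, -0.5, -2.2]
width: 0.0115
gripper_force: 29.9
[-0.0252318  -0.61448254 -0.10881456] -0.025284552213315784
t: 4.28
eef_pos: [0.5472, 0.273, 0.131]
ee_rot: [-3.141, 0.0, -1.311]
force: [4.0, 0.9, -6.3]
width: 0.0121
gripper_force: 29.9
[ 0.36443953 -1.96139616 -0.04832254] -0.5220002136080157
```

```bash
python3 -m handwheel '[[[0,0,0,0,0,0.3,255],[0,0,0,0,0,0.6,255],[0,0,0,0,0,1,255],[0,0,0,0,0,1,255]]]'
python3 - <<'E'
from h import *
s=T()[2];print(s['moment'],s['q'][5])
E
python3 -m handwheel '[[[0,0,-0.002,0,0,0.3,255],[0,0,-0.003,0,0,0.5,255],[0,0,-0.003,0,0,0.5,255]]]'
python3 - <<'E'
from h import *
s=T()[2];print(s['moment'],s['q'][5])
E
```

```text
t: 4.78
eef_pos: [0.5478, 0.273, 0.1315]
ee_rot: [-3.14, 0.001, -1.81]
force: [5.4, -0.2, -5.4]
width: 0.012
gripper_force: 29.9
[ 0.06142429 -2.4084364  -0.02878693] -1.0217091451369888
t: 5.15
eef_pos: [0.548, 0.2729, 0.1319]
ee_rot: [-3.14, 0.001, -2.059]
force: [7.0, -1.6, -5.0]
width: 0.0119
gripper_force: 29.9
[-0.18036473 -2.80616374 -0.11944154] -1.2702612692774073
```

```bash
python3 -m handwheel '[[[0,0,0,0,0,0.2,255],[0,0,0,0,0,0.2,255]]]'
python3 - <<'E'
from h import *
s=T()[2];print(s['moment'],s['q'][5])
E
python3 -m handwheel '[[[0,0,0,0,0,0.15,255],[0,0,0,0,0,0.15,255]]]'
python3 - <<'E'
from h import *
s=T()[2];print(s['moment'],s['q'][5])
E
```

```text
t: 5.4
eef_pos: [0.5481, 0.2728, 0.132]
ee_rot: [-3.14, 0.002, -2.159]
force: [7.5, -1.5, -4.2]
width: 0.0118
gripper_force: 29.9
[-0.33927844 -2.86130456 -0.06068933] -1.3701950447309632
t: 5.65
eef_pos: [0.5482, 0.2728, 0.132]
ee_rot: [-3.14, 0.002, -2.233]
force: [6.8, -0.8, -5.1]
width: 0.0121
gripper_force: 29.9
[-0.39797302 -2.90496679  0.0087802 ] -1.4448080498859817
```

```bash
for i in 1; do python3 -m handwheel '[[[0,0,0,0,0,0.12,255],[0,0,0,0,0,0.12,255]]]' | grep rot
python3 -c "
from h import *
print(T()[2]['moment'])"
python3 -m handwheel '[[[0,0,0,0,0,0.1,255],[0,0,0,0,0,0.1,255]]]' | grep rot
python3 -c "
from h import *
print(T()[2]['moment'])"; done
```

```text
ee_rot: [-3.14, 0.002, -2.293]
[-0.478375   -2.93402336 -0.02019614]
ee_rot: [-3.14, 0.002, -2.343]
[-0.56013266 -2.95140715  0.11882864]
```

```bash
python3 -m handwheel '[[[0,0,0,0,0,0.08,255],[0,0,0,0,0,0.08,255]]]' | grep rot
python3 -c "
from h import *
print(T()[2]['moment'])"
python3 -m handwheel '[[[0,0,0,0,0,0.08,255],[0,0,0,0,0,0.08,255]]]' | grep rot
python3 -c "
from h import *
print(T()[2]['moment'])"
```

```text
ee_rot: [-3.14, 0.002, -2.382]
[-0.5222955 -2.9941007  0.5442686]
ee_rot: [-3.14, 0.002, -2.422]
[-0.45354609 -3.02980577  0.75784092]
```

```bash
python3 -m handwheel '[[[0,0,0,0,0,-0.08,255],[0,0,0,0,0,-0.08,150],[0,0,0,0,0,-0.08,0],[0,0,0,0,0,-0.08,0],[0,0,0,0,0,-0.08,0]]]'
python3 -m handwheel '[[[0,0,-0.5,0,0,0,0],[0,0,-1,0,0,0,0]]]'
python3 -m handwheel '[[[0,0,-0.7,0,0,-0.3,0],[0,0,-0.7,0,0,-0.6,0],[0,0,-0.7,0,0,-1,0],[0,0,-0.7,0,0,-1,0]]]'
python3 - <<'E'
from h import *
import cv2
print(T()[2]['moment'],rel([.45,.18,.27],-.14-np.pi/2))
cv2.imwrite("pics/w2.png",cams.grab_frame("wrist"))
E
```

```text
t: 7.28
eef_pos: [0.5466, 0.2727, 0.1317]
ee_rot: [3.141, -0.0, -2.389]
force: [0.0, 0.6, 0.1]
width: 0.0464
gripper_force: 0.0
t: 7.52
eef_pos: [0.5465, 0.2725, 0.2122]
ee_rot: [-3.142, -0.001, -2.389]
force: [0.8, 0.9, -0.0]
width: 0.0663
gripper_force: 0.0
t: 8.02
eef_pos: [0.5466, 0.2726, 0.2677]
ee_rot: [3.142, 0.0, -1.89]
force: [0.0, 0.2, -0.3]
width: 0.0874
gripper_force: 0.0
[ 0.08791186 -0.11594073 -0.04421434] (array([ 1.479,  0.784, -0.029]), array([ 0.   ,  0.   , -0.358]))
```

View pics/w2.png

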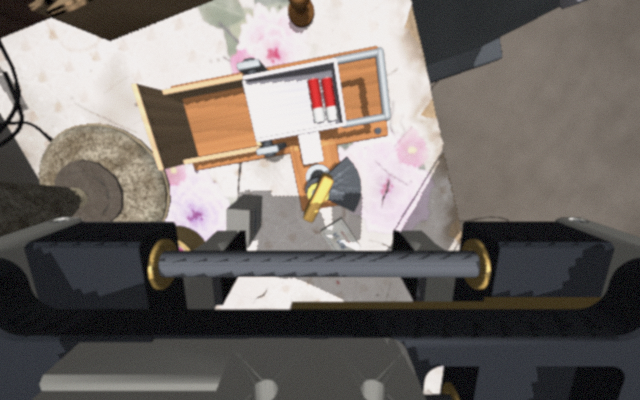

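The clamp has swung clear: the brass wing is at (318,198) and the toe at (345,183). The handle bar runs from about (378,49) to (386,120).

```bash
cat >> h.py <<'E'
def wray(uv,z,pose=None):
    p,R=pose or T()[:2]; c=cams.camera_info("wrist"); H=c['hand_eye']
    d=R@H[:3,:3]@np.linalg.solve(c['camera_matrix'],[*uv,1]); o=p+R@H[:3,3]; return o+d*(z-o[2])/d[2]
E
python3 - <<'E'
from h import *
a,b=wray((378,50),.1),wray((386,121),.1)
print(a,b,(a+b)/2,np.linalg.norm(a-b),np.arctan2(-(b-a)[0],(b-a)[1]))
print(wray((388,132),.012),wray((300,14),.0))
E
```

```text
[0.43979377 0.1521202  0.1       ] [0.45039961 0.22416135 0.1       ] [0.44509669 0.18814077 0.1       ] 0.07281765994994331 -0.14616925854434124
[0.43155316 0.24375227 0.012     ] [0.50093305 0.05979186 0.        ]
```

```bash
python3 -m handwheel '[[[0,0,0,0,0,-0.35,150],[0.7,0.4,0,0,0,-0.35,150],[0.7,0.4,0,0,0,-0.35,150]]]'
python3 -m handwheel '[[[0.6,0.4,0,0,0,0,150],[0.6,0.4,0.4,0,0,0,150],[0.6,0.4,0.4,0,0,0,150]]]'
python3 - <<'E'
from h import *
import cv2
print(rel([.4455,.186,.2],-.145-np.pi/2))
cv2.imwrite("pics/w3.png",cams.grab_frame("wrist"))
E
```

```text
t: 8.45
eef_pos: [0.4964, 0.2272, 0.2675]
ee_rot: [3.14, -0.001, -1.719]
force: [0.6, -0.1, -0.3]
width: 0.0636
gripper_force: 0.0
t: 8.82
eef_pos: [0.4593, 0.1858, 0.2344]
ee_rot: [3.14, -0.002, -1.718]
force: [-0.2, -1.0, 0.6]
width: 0.0377
gripper_force: 0.0
(array([0.022, 0.17 , 0.431]), array([ 0.004, -0.004, -0.004]))
```

View pics/w3.png

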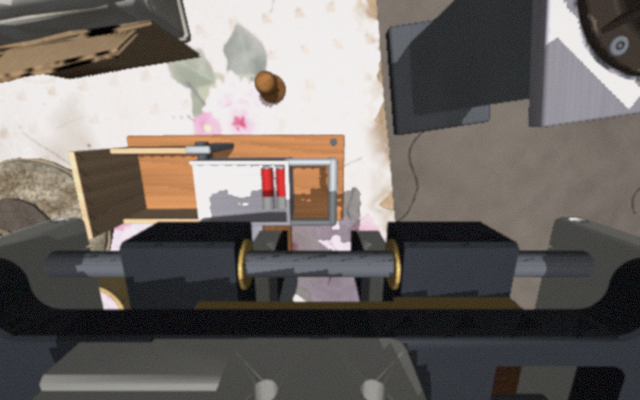

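The bar sits vertically in the image at column 334, rows 160–223, so the yaw matches. The tray wall is at column 289.

Run:
```python
from h import *
a,b=wray((334.5,160),.1),wray((334.5,222),.1); m=(a+b)/2
print(a,b,m,np.arctan2(-(b-a)[0],(b-a)[1])); print(rel([m[0],m[1],.2],-.145-np.pi/2))
print(rel([*((m[:2]+[.4455,.186])/2),.15],-.145-np.pi/2))
```

```text
[0.43792919 0.15296985 0.1       ] [0.44690148 0.22030742 0.1       ] [0.44241534 0.18663863 0.1       ] -0.13246318863889214
(array([0.031, 0.222, 0.446]), array([ 0.001, -0.002, -0.002]))
(array([0.031, 0.202, 1.071]), array([ 0.001, -0.002, -0.002]))
```

```bash
python3 -m handwheel '[[[0.03,0.21,0,0,0,0,150],[0.03,0.21,0.5,0,0,0,150],[0.03,0.21,0.95,0,0,0,150],[0.03,0.21,0.95,0,0,0,150]]]'
python3 -m handwheel '[[[0,0,0.5,0,0,0,150],[0,0,1,0,0,0,150],[0,0,1,0,0,0,150]]]'
python3 - <<'E'
from h import *
import cv2
print(rel([.4435,.1862,.078],-.145-np.pi/2))
cv2.imwrite("pics/s2.png",cv2.resize(cams.grab_frame("side")[130:330,180:420],(720,600),interpolation=cv2.INTER_CUBIC))
E
```

```text
t: 9.38
eef_pos: [0.442, 0.1861, 0.1584]
ee_rot: [3.139, -0.003, -1.715]
force: [-0.4, -0.4, 0.5]
width: 0.0355
gripper_force: 0.0
t: 9.75
eef_pos: [0.4428, 0.1863, 0.0793]
ee_rot: [3.14, -0.003, -1.715]
force: [-0.0, 0.4, 0.2]
width: 0.0358
gripper_force: 0.0
(array([ 0.   , -0.01 ,  0.016]), array([ 0.004, -0.006,  0.002]))
```

View pics/s2.png

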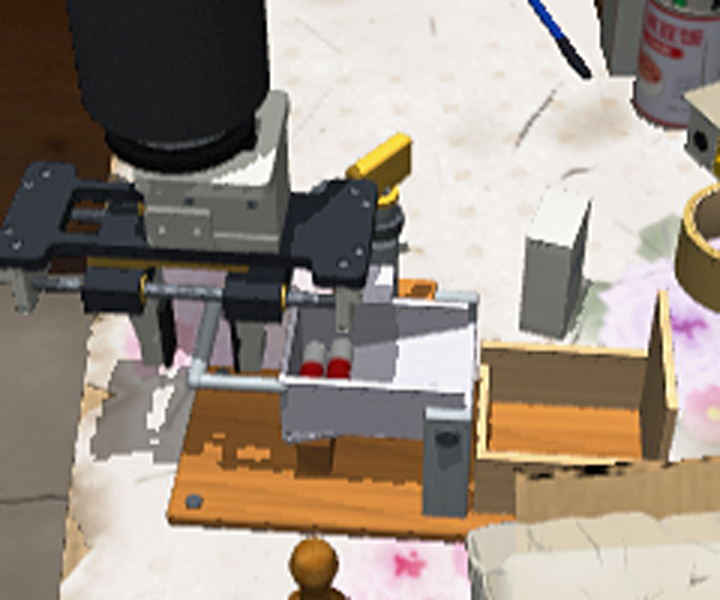

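The bar is between the two fingers, and the inner finger is clear of the tray wall. I'll close now.

```bash
python3 -m handwheel '[[[0,0,0,0,0,0,255],[0,0,0,0,0,0,255],[0,0,0,0,0,0,255],[0,0,0,0,0,0,255],[0,0,0,0,0,0,255]]]' 30
python3 - <<'E'
from h import *
print(T()[2]['moment'])
for th in np.deg2rad([5,10,15,20,25,30,35]): print(round(np.rad2deg(th)),((np.array([-.14*np.cos(th)+.012*np.sin(th)+.14, .14*np.sin(th)+.012*np.cos(th)-.012]))/.08).round(3))
E
```

```text
t: 10.42
eef_pos: [0.4446, 0.187, 0.0806]
ee_rot: [-3.139, 0.001, -1.714]
force: [5.2, -3.7, 3.9]
width: 0.0091
gripper_force: 30.0
[-0.84428934 -1.7205907   0.01700195]
5 [0.02  0.152]
10 [0.053 0.302]
15 [0.098 0.448]
20 [0.157 0.589]
25 [0.227 0.726]
30 [0.309 0.855]
35 [0.403 0.977]
```

```bash
python3 -m handwheel '[[[0,-0.009,-0.076,0,0,0,255],[0,-0.02,-0.152,0,0,0,255],[0,-0.036,-0.227,0,0,0,255],[0,-0.053,-0.302,0,0,0,255],[0,-0.053,-0.302,0,0,0,255]]]'
python3 - <<'E'
from h import *
print(T()[2]['moment'])
E
```

```text
t: 11.05
eef_pos: [0.4486, 0.1864, 0.1043]
ee_rot: [-3.14, 0.001, -1.715]
force: [4.8, -1.2, -0.6]
width: 0.0089
gripper_force: 30.0
[-0.25137091 -1.66013899  0.01945476]
```

```bash
python3 -m handwheel '[[[0,-0.045,-0.146,0,0,0,255],[0,-0.104,-0.287,0,0,0,255],[0,-0.174,-0.424,0,0,0,255],[0,-0.256,-0.553,0,0,0,255],[0,-0.35,-0.675,0,0,0,255]]]'
python3 -m handwheel '[[[0,0,0,0,0,0,255],[0,0,0,0,0,0,255],[0,0,0,0,0,0,255],[0,0,0,0,0,0,255],[0,0,0,0,0,0,255]]]'
python3 -m handwheel '[[[0,0,0,0,0,0,255],[0,0,0,0,0,0,255],[0,0,0,0,0,0,255],[0,0,0,0,0,0,255],[0,0,0,0,0,0,255]]]'
python3 - <<'E'
from h import *
import cv2
print(T()[2]['moment'])
cv2.imwrite("pics/s3.png",cv2.resize(cams.grab_frame("side")[130:330,180:420],(720,600),interpolation=cv2.INTER_CUBIC))
E
```

```text
t: 11.68
eef_pos: [0.4738, 0.1825, 0.1579]
ee_rot: [3.139, 0.001, -1.715]
force: [-7.2, 9.0, -1.7]
width: 0.0086
gripper_force: 30.0
t: 12.3
eef_pos: [0.4748, 0.1825, 0.159]
ee_rot: [3.141, 0.001, -1.715]
force: [-5.6, 4.7, 6.6]
width: 0.0092
gripper_force: 30.0
t: 12.92
eef_pos: [0.4748, 0.1825, 0.1591]
ee_rot: [3.141, 0.001, -1.715]
force: [-6.1, 4.0, 7.3]
width: 0.0087
gripper_force: 30.0
[ 1.79407654  2.44907742 -0.04839999]
```

View pics/s3.png

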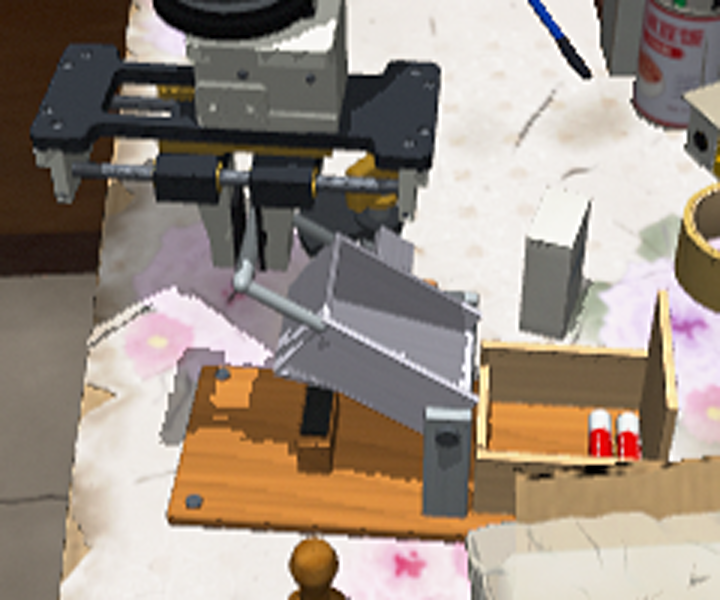

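Both cells lie in the bin, at (600,435) and (628,435), and the tray is tilted with the bar still gripped. I'll hold a little longer, then lower slowly.

```bash
python3 -m handwheel '[[[0,0,0,0,0,0,255],[0,0,0,0,0,0,255],[0,0,0,0,0,0,255],[0,0,0,0,0,0,255],[0,0,0,0,0,0,255]]]'
python3 -m handwheel '[[[0,0.048,0.06,0,0,0,255],[0,0.094,0.122,0,0,0,255],[0,0.136,0.186,0,0,0,255],[0,0.176,0.251,0,0,0,255],[0,0.212,0.319,0,0,0,255]]]'
python3 -m handwheel '[[[0,0.034,0.069,0,0,0,255],[0,0.064,0.14,0,0,0,255],[0,0.093,0.21,0,0,0,255],[0,0.118,0.284,0,0,0,255],[0,0.138,0.356,0,0,0,255]]]'
python3 -m handwheel '[[[0,0.016,0.075,0,0,0,255],[0,0.026,0.15,0,0,0,255],[0,0.053,0.302,0,0,0,255],[0,0.053,0.302,0,0,0,255]]]'
python3 - <<'E'
from h import *
print(T()[2]['moment'],T()[2]['force'])
E
```

```text
t: 13.6
eef_pos: [0.4748, 0.1825, 0.159]
ee_rot: [3.141, 0.001, -1.715]
force: [-6.9, 4.2, 5.2]
width: 0.0089
gripper_force: 30.0
t: 14.22
eef_pos: [0.459, 0.1849, 0.1338]
ee_rot: [-3.14, 0.001, -1.714]
force: [-3.0, 2.9, 7.0]
width: 0.0088
gripper_force: 30.0
t: 14.85
eef_pos: [0.4483, 0.1865, 0.104]
ee_rot: [-3.14, 0.001, -1.714]
force: [4.7, 0.2, 1.8]
width: 0.0087
gripper_force: 30.0
t: 15.35
eef_pos: [0.4446, 0.1872, 0.0801]
ee_rot: [-3.139, 0.001, -1.714]
force: [7.2, -0.8, 8.6]
width: 0.0086
gripper_force: 30.0
[-0.16952244 -2.68376524  0.00311945] [ 7.15996226 -0.80482842  8.57941297]
```

```bash
python3 -m handwheel '[[[0,0,0.025,0,0,0,255],[0,0,0.025,0,0,0,255],[0,0,0.025,0,0,0,255]]]'
python3 -m handwheel '[[[0,0,-0.01,0,0,0,150],[0,0,-0.01,0,0,0,150],[0,0,-0.01,0,0,0,150],[0,0,-0.01,0,0,0,150],[0,0,-0.01,0,0,0,150]]]'
python3 -m handwheel '[[[0,0,-0.2,0,0,0,150],[0,0,-0.5,0,0,0,150],[0,0,-1,0,0,0,150],[0,0,-1,0,0,0,150]]]'
python3 -m handwheel '[[[0,0,-1,0,0,0,150],[0,0,-1,0,0,0,150],[0,0,-1,0,0,0,150]]]'
python3 - <<'E'
from h import *
import cv2
f=cams.grab_frame("side")[130:330,180:420]; b=cams.grab_frame("wrist")
c=np.zeros((600,720,3),np.uint8); c[:300,:360]=cv2.resize(f,(360,300)); c[300:,:360]=cv2.resize(cv2.imread("pics/side0.png")[130:330,180:420],(360,300)); c[:300,360:]=cv2.resize(b[60:260,150:390],(360,300))
cv2.imwrite("pics/end.png",c)
E
```

```text
t: 15.72
eef_pos: [0.4447, 0.1873, 0.0796]
ee_rot: [-3.139, 0.001, -1.713]
force: [-0.4, -0.5, 26.4]
width: 0.0089
gripper_force: 30.0
t: 16.35
eef_pos: [0.4431, 0.1865, 0.0781]
ee_rot: [3.141, -0.001, -1.715]
force: [0.3, 0.1, 0.1]
width: 0.0362
gripper_force: 0.0
t: 16.85
eef_pos: [0.4448, 0.1879, 0.1613]
ee_rot: [-3.138, 0.004, -1.714]
force: [0.3, -0.2, -0.4]
width: 0.036
gripper_force: 0.0
t: 17.23
eef_pos: [0.4436, 0.1871, 0.2392]
ee_rot: [-3.14, 0.002, -1.715]
force: [0.7, 0.9, -0.7]
width: 0.0357
gripper_force: 0.0
```

View pics/end.png

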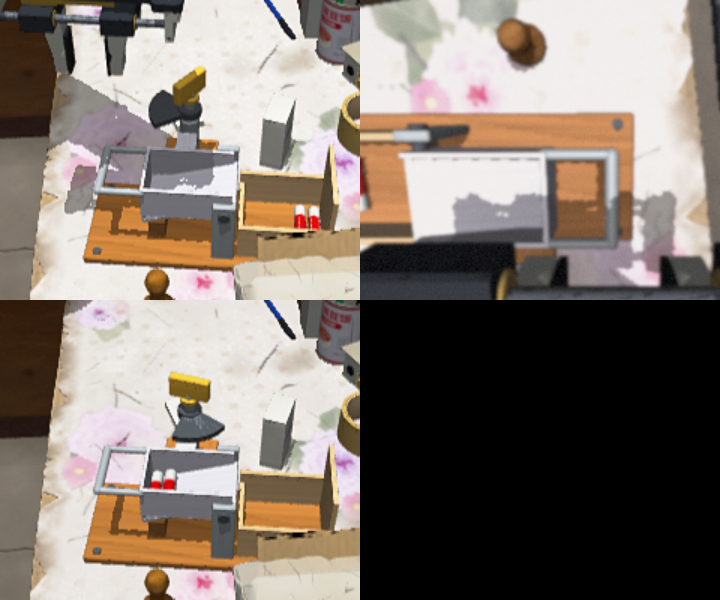

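The tray is level again: its handle and rim pixels match the start view. The clamp is loose, both cells are in the bin at about (300–314,217), and the surrounding things haven't moved. I'm handing the job in.

```bash
python3 -c "
from station import arm
print(arm.job_done())"
```

```text
the job is handed in; nothing more can be done
None
```

I loosened the clamp to its stop, tilted the tray to about 35° for about two seconds so both cells rolled into the bin, and lowered it level again; I let go and handed the job in at about 17 s, with no verdict returned.

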